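Shut and secure the screw case

ROBOT

A 6-joint arm with a two-finger parallel gripper is mounted at the origin on a cart in front of the work surface, level with it; the furniture and walls round the work are solid. World frame = base frame: x ahead of the robot, y to its left, z up, the work surface at z = 0. Lengths are in m, angles in rad, forces in N, time in s.
With the tool pointing down it reaches from about 0.3 to 0.775 m from the base axis. Payload 14.6 kg.
Tool frame: the origin (TCP) lies at the centre of the arm's flange, where the gripper is bolted on; the fingertips stand 199 mm ahead of it and the grasp point (between the pads) lies 180 mm ahead of it; z points along the fingers, y is the line along which they close (so a half turn about z gives the same grasp; the last joint's range is limited). The gripper opens to 94 mm and grips with 3 to 60 N. Pads are 16 mm wide; open, the fingers measure 119 mm over their backs; the gripper's body (75 mm by 177 mm) begins 78 mm behind the grasp point.
Start: joints at [-1.323, 0.3, 1.521, -0, 1.321, -0.067], TCP at [0.17, -0.523, 0.405] pointing down, gripper open.
Joint ranges: [-3.03, 3.03], [-0.79, 2.21], [0.23, 2.52], [-1.04, 4.18], [0, 3.07], [-2.55, 2.55]. Speed limits (rad/s): [2.22, 2.22, 2.57, 3.14, 3.14, 3.14].

INTERFACE

Orientations are given as [roll, pitch, yaw] about the fixed x, y, z axes, in that order (R = Rz(yaw) Ry(pitch) Rx(roll)).
In Python, from station import ctrl gives the robot as it stands. The module is installed in compiled form; this text tells all that it offers.
- The arm moves only by the tool servo_tool, never from a script. Its argument "motion" is a list of rows, each a list of 5 numbers: the closure, from 0 (fully open) to 1 (shut), then the shift along the world's x, y, z in cm, then the turn about the world's z in degrees. A call has 1 to 20 rows; each row is the pose to reach, as a shift and turn from the pose commanded when the call began; what a row does not reach only later rows make up. A row lasts 1/8 s, in which the tool goes at most 62.5 mm and 10.7 degrees, less where a joint would pass 70% of its speed; a pose out of reach is approached as far as the arm can. A call with a gripper value outside its range is refused whole. The fingers move at their own pace and stop on an object; "squeeze" is the grip in N (left out, the last holds). Time passes only in rows, so rows that repeat a pose let the fingers close. It gives the time, the measured TCP pose, the force, the opening and the grip force at its end, in the units of the state.
- ctrl.get_obs(): the state, without advancing time (a new reading comes with each control period).
- ctrl.camera(name): name is "side" or "top" or "wrist"; returns a dict with "image" (400x640x3 uint8, red, green, blue), "fx", "fy", "cx", "cy" (pixels), "camera_from_world" (4x4, takes a point from world to camera coordinates); the wrist camera has in their place "hand_eye" (4x4, takes a point from camera to tool coordinates, whose origin is the TCP and whose axes are the flange's). Camera axes: x right, y up, looking along -z (the intrinsics and any distortion apply to the point x, -y, -z); pixel columns grow to the right and rows downward; lengths in m; the calibration is good to about 2 mm. A picture is of the moment at which its call begins: read the wrist's pose just before it. There is no depth.
- ctrl.hand_in(): hands the job in; it is judged then, once.
The state is a dict: "time_s": time; "qpos": joint angles; "joint_vel": joint speeds; "tau": joint torques, N m; "ee_pos": TCP position; "eef_rot": TCP orientation; "force": force on the tool from outside, world axes, zero at the start; "moment": the same for the moment, N m; "grip_width": finger opening in m; "grip_force": force on a finger pad.
Only numpy, scipy, OpenCV 4.12 (cv2) and the standard library are available. Lean on these libraries where they do the work, as an engineer would, in place of code of your own. Each camera call takes 0.05 s, during which the arm holds its last target. There are 200 camera calls.

TASK

Of the two plywood cases, one stands open: press its hinged lid fully shut, then turn the wooden turnbutton on its front a quarter turn, so that it lies squarely across the lid's front edge and secures the lid. Leave the other case, which is already secured, alone.

Things in the scene. Friction and masses are not known exactly. Their poses are not given: they have to be found in the camera images.
- case: The open plywood case, fixed: 150 mm deep (x), 180 wide (y), 70 high with lid shut. Origin: centre of its underside, on the work surface; x points from its front (turnbutton, robot's side) to its back (lid hinge), y to its left, z up. A screw box and a tape measure lie inside below the rim. A fixed block on the front wall carries the turnbutton.
- lid (a joint): Angle of its lid: 0 shut (a stop), positive open, front edge raised; starts at 0.55 to 0.9. A plain plywood board 150 x 180 x 10 mm; hinge line along case y at x = +75 mm, z = 60 mm. Shut, its top is at z = 70 mm. The stiff hinge stays where it is left; the lid goes down under a few newtons pressed straight down at its middle (case x = 0, y = 0).
- turnbutton (a joint): Wooden bar 84 long, 18 wide, 16 mm high, ends round, turning about an upright screw at its middle (case x = -101 mm, y = 0; bar from z = 74 to 90 mm, screw head to 93). Angle, counter-clockwise from above: 0 along case y, clear of the lid; +1.57 or -1.57 along case x, across the lid. Starts at 0.08 to 0.4, turns to 1.8 either way with light friction, stays where left.
- other_case: The second case, of the same shape and size and fixed too, its lid already shut and its turnbutton already across the lid. Origin and axes as for the first. It may stand left or right of the open case. Not to be touched.

How it is judged:
On the way, in this order (a step that is already met when the one before it is completed fails the run):
1. the lid is shut while the turnbutton is still clear of it (value of joint lid below 0.08 rad and value of joint turnbutton between -0.75 and 0.75 rad), for 0.2 s.
2. the turnbutton lies across the shut lid (value of joint lid below 0.08 rad and (value of joint turnbutton between 1.33 and 1.79 rad or value of joint turnbutton between -1.79 and -1.33 rad)), for 0.2 s.
At the end, for the whole second after the job is handed in: The lid is shut to within 0.08 rad (about 12 mm at its front edge) and the turnbutton, at rest, lies across the lid's front edge, within about 13 degrees of square to it, either way round (all of step 2 and velocity of joint turnbutton between -0.1 and 0.1 rad/s); the robot touches nothing.
It fails at once if the other case is touched (more than 2 N) (contact force between any of the arm, the fingers and other_case above 2 N).
It also fails if it takes over 40 s, if anything falls off the work surface, if the arm or the gripper's body presses on something with over 40 N, if the wrist force passes 120 N, or if a joint passes its speed limit or range.

## Working session

There is one attempt and no reset: what is moved stays moved. The work goes in short steps, Python scripts to look and compute and a tool call to move; the robot and the scene stay as the last step left them, time stands still between calls to the robot, and variables do not carry over. Pictures are saved under pics/ and viewed, at most 10 in all, crops included, and the job is handed in when it is done.

Besides the shell and the picture viewer there is one more tool, called by a JSON object that holds its "name" and its "arguments", one argument or row to a line. servo_tool: Moves the arm, as the interface text tells. Its arguments: {"type":"object","properties":{"motion":{"type":"array","items":{"type":"array","items":{"type":"number"}}},"squeeze":{"type":"number"}},"required":["motion"]}

```bash
mkdir -p pics
python3 - <<'E'
from station import ctrl
import cv2,numpy as np
for n in("top","side"):
    c=ctrl.camera(n); cv2.imwrite(f"pics/{n}0.png",c["image"][:,:,::-1])
    np.save(n+".npy",np.array([c["fx"],c["fy"],c["cx"],c["cy"]]));np.save(n+"T.npy",c["camera_from_world"])
    print(n,[k for k in c if k!="image"],c["fx"],c["cx"],c["cy"],np.round(c["camera_from_world"],3).tolist())
print(ctrl.get_obs())
E
```

```text
top ['fx', 'fy', 'cx', 'cy', 'camera_from_world'] 438.09514697148296 319.4737651627705 194.66517415816224 [[0.02, -1.0, 0.018, -0.029], [0.982, 0.023, 0.185, -0.574], [-0.186, 0.014, 0.982, -0.836], [0.0, 0.0, 0.0, 1.0]]
side ['fx', 'fy', 'cx', 'cy', 'camera_from_world'] 388.6332593991529 320.2934327499034 198.27520295281536 [[0.923, -0.384, 0.007, -0.53], [0.227, 0.559, 0.797, -0.193], [-0.31, -0.735, 0.603, -0.738], [0.0, 0.0, 0.0, 1.0]]
{'time_s': 0.1, 'qpos': array([-1.32259554e+00,  3.00420281e-01,  1.52151405e+00,  3.87604104e-07,
        1.32069837e+00, -6.66095354e-02]), 'joint_vel': array([-0.0015618 , -0.00137589, -0.00085011,  0.00080993, -0.0002787 ,
        0.00111039]), 'tau': array([ 1.83628421e-03, -5.32640791e+01, -3.53283477e+01,  7.08981883e-02,
        2.34522385e-02, -4.65933510e-05]), 'ee_pos': array([ 0.17028547, -0.52294662,  0.40414245]), 'eef_rot': array([-3.14055493e+00, -6.96006886e-05,  3.14810186e-01]), 'force': array([-0.58372963, -1.2108321 ,  0.00690401]), 'moment': array([-0.01780381,  0.02227837,  0.0143207 ]), 'grip_force': 0.0, 'grip_width': 0.09437160163872381}
```

View pics/top0.png

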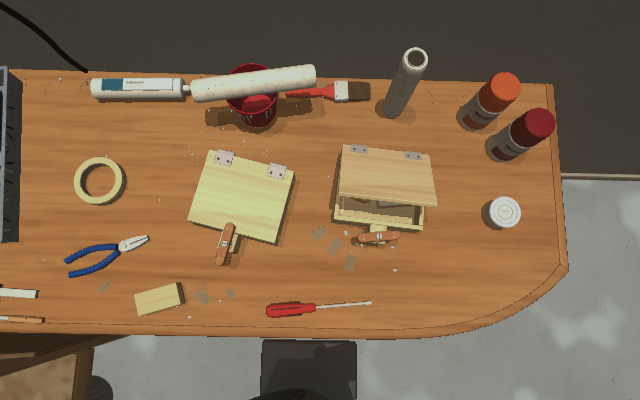

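View pics/side0.png

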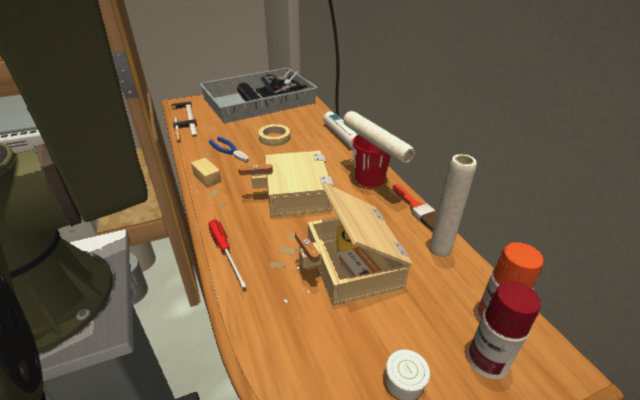

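The open case is the right-hand one: hinge around (343–431, 150), rim front edge around (335,222)–(422,231), and turnbutton around (378,238). The secured case is on the left, at (242,197). I'll zoom in.

```bash
cat > h.py <<'E'
import numpy as np
def ray(n,u,v,z):
    fx,fy,cx,cy=np.load(n+".npy");T=np.load(n+"T.npy")
    d=T[:3,:3].T@np.array([(u-cx)/fx,-(v-cy)/fy,-1]);o=-T[:3,:3].T@T[:3,3]
    return o+d*(z-o[2])/d[2]
def proj(n,p):
    fx,fy,cx,cy=np.load(n+".npy");T=np.load(n+"T.npy")
    q=T[:3,:3]@np.asarray(p)+T[:3,3];return cx+fx*q[0]/-q[2],cy-fy*q[1]/-q[2]
E
python3 - <<'E'
import cv2
a=cv2.imread("pics/top0.png")[135:255,325:445]; b=cv2.imread("pics/side0.png")[180:305,290:415]
a=cv2.resize(a,(400,400),interpolation=2);b=cv2.resize(b,(400,400),interpolation=2)
cv2.imwrite("pics/crop.png",cv2.hconcat([a,b]))
E
```

```text
(no output)
```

View pics/crop.png

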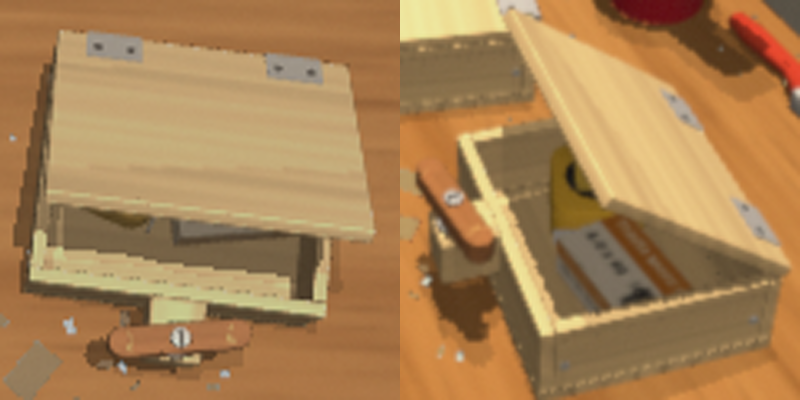

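Run:
```python
from h import *
r=lambda n,u,v,z:np.round(ray(n,u,v,z),4)[:2]
S=r("top",379.3,236.4,.093);print("screw",S,r("side",306.6,241.9,.093))
fl,fr=r("top",334.6,218.4,.06),r("top",422.8,225.9,.06)
bl,br=r("top",343,144.6,.068),r("top",429.1,154.8,.068)
print(fl,fr,bl,br,np.linalg.norm(fl-fr),np.linalg.norm(bl-br),np.linalg.norm(fl-bl))
for a,b in((fr,fl),(br,bl)):
    d=b-a;print("yaw",np.arctan2(-d[0],d[1]))
L,R=r("top",325+110/3.333,135+343/3.333,.086),r("top",325+252/3.333,135+328/3.333,.086)
d=L-R;print("bar",L,R,np.arctan2(-d[0],d[1]))
o=[r("top",*p,.07) for p in((207,151),(294,169),(277,243),(189,218))];print("other",o)
print("other button ends",r("top",232,224,.09),r("top",219,262,.09))
d=(bl+br-fl-fr);print("yaw fb",np.arctan2(d[1],d[0]))
for u,v in((505,10),(612,205)):
  for z in(.11,.13,.15,.17):print(z,r("side",290+(u-400)/3.2,180+v/3.2,z), )
print([r("top",325+x/3.333,135+y/3.333,z) for z in(.13,.15,.17) for x,y in((48,192),(373,235))])
```

```text
screw [ 0.4882 -0.132 ] [ 0.4895 -0.1329]
[ 0.5254 -0.0477] [ 0.5142 -0.2243] [ 0.6768 -0.0624] [ 0.6596 -0.2388] 0.1769547964876906 0.17723656507617155 0.15211196534132349
yaw -0.06333533540204288
yaw -0.09719841273691064
bar [ 0.4851 -0.0919] [ 0.4955 -0.1743] 0.12554973710852593
other [array([0.6556, 0.213 ]), array([0.6225, 0.036 ]), array([0.4732, 0.0646]), array([0.5185, 0.239 ])]
other button ends [0.5062 0.1505] [0.4337 0.1708]
yaw fb -0.09806715913191022
0.11 [0.5841 0.0125]
0.13 [ 0.5727 -0.0139]
0.15 [ 0.5613 -0.0402]
0.17 [ 0.55   -0.0665]
0.11 [ 0.5651 -0.1891]
0.13 [ 0.5545 -0.2073]
0.15 [ 0.5439 -0.2255]
0.17 [ 0.5333 -0.2436]
[array([ 0.5645, -0.0524]), array([ 0.5443, -0.2338]), array([ 0.5606, -0.0512]), array([ 0.5409, -0.228 ]), array([ 0.5567, -0.0499]), array([ 0.5375, -0.2223])]
```

{"name": "servo_tool", "arguments": {
  "motion": [
    [1,3,3,1,8],
    [1,7,6.5,1,16],
    [1,11,10,1,24],
    [1,15,13.5,1,32],
    [1,19,17,1,40],
    [1,23,20.5,1,48],
    [1,27,24,1,56],
    [1,31,28,1,64],
    [1,35,32,1,72],
    [1,39,35.5,1,79],
    [1,41.9,38.2,1,79],
    [1,41.9,38.2,1,79],
    [1,41.9,38.2,1,79]
  ],
  "squeeze": 8
}}

```text
time_s: 1.72
ee_pos: [0.589, -0.1413, 0.4143]
eef_rot: [-3.141, -0.0, 1.693]
force: [0.9, -0.5, -1.1]
grip_width: 0.0004
grip_force: 0.0
```

{"name": "servo_tool", "arguments": {
  "motion": [
    [1,0,0,-2,0],
    [1,0,0,-4,0],
    [1,0,0,-5,0],
    [1,0,0,-6,0],
    [1,0,0,-6.7,0],
    [1,0,0,-7.4,0],
    [1,0,0,-8.1,0],
    [1,0,0,-8.8,0],
    [1,0,0,-9.5,0],
    [1,0,0,-10.2,0],
    [1,0,0,-10.8,0],
    [1,0,0,-11.4,0],
    [1,0,0,-12,0]
  ]
}}

```text
time_s: 3.35
ee_pos: [0.5893, -0.141, 0.2942]
eef_rot: [-3.141, -0.0, 1.694]
force: [-1.1, 0.1, 1.1]
grip_width: 0.0007
grip_force: 0.7
```

{"name": "servo_tool", "arguments": {
  "motion": [
    [1,0,0,-0.5,0],
    [1,0,0,-1,0],
    [1,0,0,-1.4,0],
    [1,0,0,-1.8,0],
    [1,0,0,-2.1,0],
    [1,0,0,-2.3,0],
    [1,0,0,-2.5,0],
    [1,0,0,-2.5,0],
    [1,0,0,-2.5,0]
  ]
}}

```text
time_s: 4.47
ee_pos: [0.5893, -0.141, 0.2696]
eef_rot: [3.142, 0.0, 1.694]
force: [-0.1, 0.3, 0.2]
grip_width: 0.0006
grip_force: 0.0
```

Run:
```python
from station import ctrl
import cv2
c=ctrl.camera("side"); cv2.imwrite("pics/s1.png",c["image"][:,:,::-1])
```

```text
(no output)
```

View pics/s1.png

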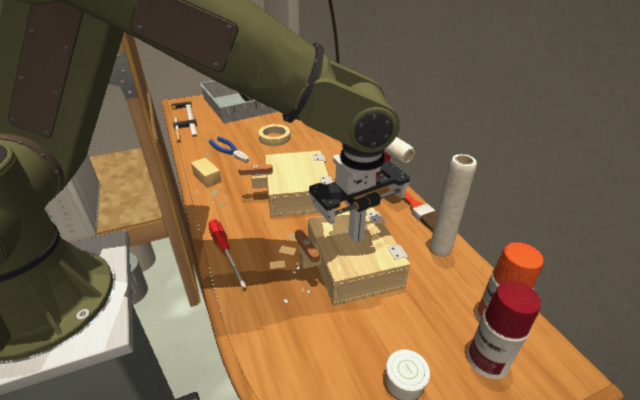

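The lid looks shut, and the turnbutton is still clear at (307,245). I'll press a few mm more to feel the stop.

{"name": "servo_tool", "arguments": {
  "motion": [
    [1,0,0,-0.1,0],
    [1,0,0,-0.2,0],
    [1,0,0,-0.3,0],
    [1,0,0,-0.3,0]
  ]
}}

```text
time_s: 5.03
ee_pos: [0.5893, -0.1409, 0.2692]
eef_rot: [3.14, 0.001, 1.694]
force: [-12.1, 2.6, 25.5]
grip_width: 0.0004
grip_force: 12.6
```

{"name": "servo_tool", "arguments": {
  "motion": [
    [1,0,0,2,0],
    [1,0,0,5,0],
    [0.5,-3,0.3,7,0],
    [0.5,-6,0.5,7,0],
    [0.5,-10,0.9,7,0],
    [0.5,-10,0.9,7,0],
    [0.5,-10,0.9,7,0]
  ]
}}

```text
time_s: 5.9
ee_pos: [0.4897, -0.1321, 0.337]
eef_rot: [3.141, 0.0, 1.694]
force: [0.5, -0.1, 0.7]
grip_width: 0.0457
grip_force: 0.0
```

Run:
```python
from station import ctrl
import cv2,numpy as np
o=ctrl.get_obs();c=ctrl.camera("wrist"); cv2.imwrite("pics/w1.png",c["image"][:,:,::-1])
t=ctrl.camera("top"); cv2.imwrite("pics/t1.png",t["image"][:,:,::-1])
print(o["ee_pos"],o["eef_rot"],o["grip_width"])
from scipy.spatial.transform import Rotation as Ro
W=np.eye(4);W[:3,:3]=Ro.from_euler("xyz",o["eef_rot"]).as_matrix();W[:3,3]=o["ee_pos"]
np.save("wristT.npy",np.linalg.inv(W@c["hand_eye"]));np.save("wrist.npy",[c["fx"],c["fy"],c["cx"],c["cy"]])
```

```text
[ 0.48970629 -0.13206845  0.33700592] [3.14066748e+00 4.40703446e-04 1.69351431e+00] 0.045748353403747895
```

View pics/w1.png

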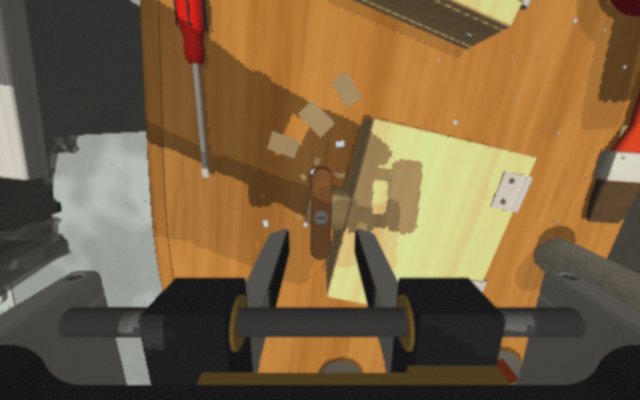

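The wrist view shows the lid shut. The bar's screw is at (321,217), its ends are near (321,167) and (320,259), and it lines up with the finger pads.

Run:
```python
from h import *
print(ray("wrist",321,217,.093));a,b=ray("wrist",321,167,.09),ray("wrist",320,259,.09)
print(a,b);d=a-b;print(np.arctan2(-d[0],d[1]))
f,g=ray("wrist",370,117,.07),ray("wrist",328,296,.07);d=f-g;print(f,g,np.arctan2(-d[0],d[1]))
```

```text
[ 0.48886244 -0.13011099  0.093     ]
[ 0.48367234 -0.08822639  0.09      ] [ 0.4930074  -0.17087981  0.09      ]
0.11246566652935786
[ 0.52010798 -0.04385155  0.07      ] [ 0.50739543 -0.22160568  0.07      ] -0.07139607469574329
```

{"name": "servo_tool", "arguments": {
  "motion": [
    [0.5,-0.1,0.1,-2,0],
    [0.5,-0.1,0.1,-4,0],
    [0.5,-0.1,0.1,-5,0],
    [0.5,-0.1,0.1,-5.8,0],
    [0.5,-0.1,0.1,-5.8,0],
    [0.7,-0.1,0.1,-5.8,0],
    [1,-0.1,0.1,-5.8,0],
    [1,-0.1,0.1,-5.8,0],
    [1,-0.1,0.1,-5.8,0],
    [1,-0.1,0.1,-5.8,0]
  ],
  "squeeze": 5
}}

```text
time_s: 7.25
ee_pos: [0.4886, -0.1309, 0.2789]
eef_rot: [3.14, 0.0, 1.694]
force: [5.0, 0.9, -1.0]
grip_width: 0.0179
grip_force: 5.0
```

{"name": "servo_tool", "arguments": {
  "motion": [
    [1,0.1,0,0,5],
    [1,0.1,0,0,12],
    [1,0.1,0,0,19],
    [1,0.1,0,0,26],
    [1,0.1,0,0,33],
    [1,0.1,0,0,40],
    [1,0.1,0,0,47],
    [1,0.1,0,0,54],
    [1,0.1,0,0,61],
    [1,0.1,0,0,68],
    [1,0.1,0,0,74],
    [1,0.1,0,0,79],
    [1,0.1,0,0,79],
    [1,0.1,0,0,79]
  ]
}}

```text
time_s: 9.0
ee_pos: [0.4892, -0.1309, 0.2788]
eef_rot: [3.141, -0.0, 3.07]
force: [-2.1, 2.4, 6.5]
grip_width: 0.0179
grip_force: 4.9
```

Release and lift, backing off for a look.

{"name": "servo_tool", "arguments": {
  "motion": [
    [0.8,0,0,0,0],
    [0.6,0,0,0,0],
    [0.5,0,0,0,0],
    [0.5,0,0,0,0],
    [0.5,0,0,2,0],
    [0.5,0,0,5,0],
    [0.5,0,0,10,0],
    [0.5,-4,-3,12,0],
    [0.5,-6,-8,12,0],
    [0.5,-8,-13,12,0],
    [0.5,-10,-18,12,0],
    [0.5,-10,-18,12,0],
    [0.5,-10,-18,12,0]
  ]
}}

```text
time_s: 10.62
ee_pos: [0.3894, -0.3106, 0.3985]
eef_rot: [3.141, -0.0, 3.072]
force: [0.6, -0.4, 0.4]
grip_width: 0.0465
grip_force: 0.0
```

Run:
```python
from station import ctrl
import cv2
t=ctrl.camera("top")["image"][:,:,::-1]; s=ctrl.camera("side")["image"][:,:,::-1]
cv2.imwrite("pics/f.png",cv2.hconcat([cv2.resize(t[135:275,310:450],(400,400)),cv2.resize(s[180:305,290:415],(400,400))]))
```

```text
(no output)
```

View pics/f.png

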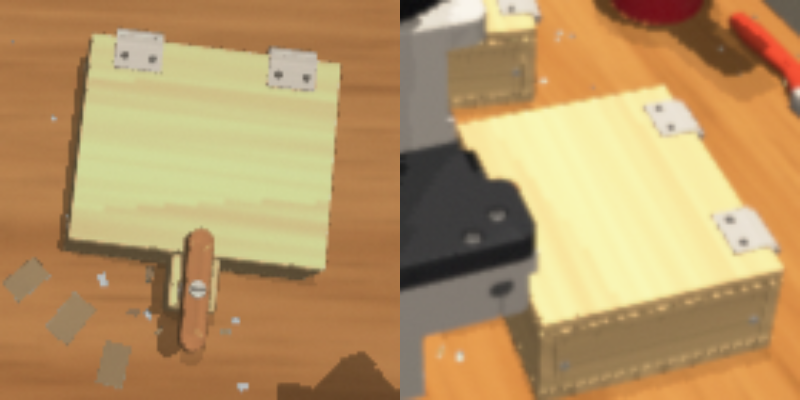

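The lid is shut and the bar runs from (203,230) to (193,350) across its front edge, within about 2° of square. I'm handing in.

```bash
python3 -c "
from station import ctrl
print(ctrl.hand_in())"
```

```text
the job is handed in; nothing more can be done
None
```

The open (right-hand) case's lid is pressed fully shut and its turnbutton lies across the front edge, within about 2° of square in the last picture; the arm never went near the other case, and the job is handed in, with no verdict returned.

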